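# Hang the lift-off guard door of a wrapping turntable

### The arm

A 6-joint arm with a two-finger parallel gripper is mounted at the origin on the work surface. World frame = base frame: x ahead of the robot, y to its left, z up, the work surface at z = 0. Lengths are in m, angles in rad, forces in N, time in s.
With the tool pointing down it reaches from about 0.325 to 0.775 m from the base axis. Payload 5.5 kg.
Tool frame: the origin (TCP) lies between the finger pads; the fingertips stand 25 mm ahead of it and the grasp point (between the pads) lies 6 mm ahead of it (manip.finger_overhang is the distance from the TCP to the fingertips, in m); z points along the fingers, y is the line along which they close (so a half turn about z gives the same grasp; the last joint's range is limited). The gripper opens to 88 mm and grips with 3 to 60 N. Pads are 20 mm wide; open, the fingers measure 115 mm over their backs; the gripper's body (75 mm by 178 mm) begins 61 mm behind the grasp point.
Start: joints at [1.128, 0.091, 1.231, -0, 1.82, -0.057], TCP at [0.226, 0.556, 0.248] pointing down, gripper open.
Joint ranges: [-2.87, 2.87], [-0.86, 2.18], [0.17, 2.46], [-1.51, 4.65], [0.06, 2.69], [-2.65, 2.65]. Speed limits (rad/s): [2.57, 2.57, 3.01, 3.14, 3.14, 3.14].

### API

Orientations are given as [roll, pitch, yaw] about the fixed x, y, z axes, in that order (R = Rz(yaw) Ry(pitch) Rx(roll)).
In Python, from bench import manip gives the robot as it stands.
- The arm moves only by the tool jog_arm, never from a script. Its arguments are lists of equal length, an entry for each row: "translation": the shift along the tool's x, y, z in m, a list of three; "twist": the turn, a rotation vector about the tool's x, y, z in rad, a list of three; "hand": the opening, from 0 (shut) to 1 (fully open). A call has 1 to 8 rows; each row shifts and turns the commanded pose from where the row before left it, along the tool's axes as they then stand; what a row does not reach is not made up. A row lasts 1/12 s, in which the tool goes at most 41.7 mm and 7.16 degrees, less where a joint would pass 70% of its speed; a pose out of reach is approached as far as the arm can. A call with a gripper value outside its range is refused whole. The fingers move at their own pace and stop on an object; "grip_force" is the grip in N (left out, the last holds). Time passes only in rows, so rows that do not move let the fingers close. It gives the time, the measured TCP pose, the force, the opening and the grip force at its end, in the units of the state.
- manip.sense(): the state, without advancing time (a new reading comes with each control period).
- manip.snapshot(name): name is "side" or "top"; returns a dict with "frame" (480x640x3 uint8, red, green, blue), "z_map" (480x640 float32, m along the optical axis (not along the pixel's ray), 0 where there is no reading), "fx", "fy", "cx", "cy" (pixels), "T" (4x4, takes a point from camera to world coordinates). Camera axes: x right, y down, z forward; pixel columns grow to the right and rows downward; lengths in m; the calibration is good to about 2 mm. A picture is of the moment at which its call begins.
- manip.close_job(): hands the job in; it is judged then, once.
The state is a dict: "time_s": time; "joints": joint angles; "qd": joint speeds; "effort": joint torques, N m; "tcp_pos": TCP position; "tool_rot": TCP orientation; "force": force on the tool from outside, world axes, zero at the start; "ft_torque": the same for the moment, N m; "width": finger opening in m; "gripper_force": force on a finger pad.
Only numpy, scipy, OpenCV 4.12 (cv2) and the standard library are available. Lean on these libraries where they do the work, as an engineer would, in place of code of your own. Each camera call takes 0.05 s, during which the arm holds its last target. There are 200 camera calls.

### The job

The guard door of the wrapping turntable has been lifted off and stands on the table beside it. Hang it back on its hinge: lower both of its knuckles over the two upright pins and ease it down until it is fully home on both, without ramming or dropping it; then gently swing the door shut until the catch takes it and it lies flush on the stand, and leave it so. Do not knock the door over, and leave the two cans and the tape roll where they are.

Things in the scene. Friction and masses are not known exactly. Their poses are not given: they have to be found in the camera images.
- stand: Fixed grey-green steel drive stand of a wrapping turntable: 200 mm deep (x), 222 wide (y), 195 high; black disc on top, 180 mm across, top at 210 mm. Origin: centre of its foot, at table level, z up. The door opening is in its front, which faces its -x (face at x = -100 mm). Hinge at the front's -y edge, catch at its +y side. The hung door's underside is 20 mm above the table.
- hinge_end (a point): Outer end of the hinge's adjustment, half-way up it, on the stand (axes as the stand). Two brass pins stand on one upright line on a strip clamped through slotted holes: the pin line is 0 to 11 mm from here towards the stand's +y, exact in x. Pins 9 mm thick, 20 long, bevelled to 7 in the last 1.5; seats (tops of 18 mm thick, 25 mm long barrels) at z = 45 and 155 mm over the table, tips at 65 and 175.
- catch (a point): Catch in the stand's opening (axes as the stand): two white sprung rollers, one above the other, that take the door's spear. Under 10 N of push near the free edge snaps it in. They bar a shut door from being lowered: hang it open (90 degrees is good). Shut, the door has the stand's yaw and rests on 2 mm buffers; opening makes its yaw grow: at 90 degrees its y points to the stand's -x.
- door_mid (a point): Centre of the loose guard door, half-way up: aluminium panel 22 mm thick (x), 160 wide (y), 165 high (z), 0.4 to 0.75 kg, standing plumb on the table, hinge edge at y = -80 mm; its top edge is free to be gripped across the 22 mm. Front (-x) has a hazard band below. On the back, at y = 43 mm, half-way up, a catch spear sticks out 29 mm. Shut, this point is 113 mm before the stand's middle.
- door_knuckles (a point): On the door's knuckle axis, half-way between its two knuckles: 92 mm from door_mid to the door's -y, 10 mm higher, axes as the door. Knuckles: open upright steel tubes 18 mm thick, 25 long, bore 10.5; lower ends 25 and 135 mm over the door's underside. Seated, this is 112.5 mm over the table. Bring them in level, 22 to 55 mm above their seats: the lower one must pass under the upper pin's barrel.
- door_handle (a point): Grip of the black bow handle on the door's front (axes as the door), 56 mm from door_mid towards the free edge, 22 mm above it and 19 mm before the front: an upright bar 8 mm thick, 48 mm long. The top 36 mm of the front above it is clear and good to push on. Once hung the door turns freely and droops by about 1 degree.
- tuna_can_mid (a point): Centre of a flat red can, 84 mm across, 46 mm high, standing on the table; to be left alone.
- fruit_can_mid (a point): Centre of a tall yellow can, 74 mm across, 82 mm high, standing on the table; to be left alone.
- tape_mid (a point): Centre of a roll of brown packing tape lying flat, 96 mm across, 48 mm high; to be left alone.
Mind the look-alikes: they are no part of the job. Leave any red look-alike of the part that bears door_mid alone.

How it is judged:
On the way:
1. both knuckles are fully down on the two pins (x of door_knuckles in the frame of stand between -0.117 and -0.109 m and y of door_knuckles in the frame of stand between -0.0985 and -0.0855 m and z of door_knuckles in the frame of stand between 0.1095 and 0.1155 m and angle between door_mid's own z axis and vertical below 0.045 rad), for 0.3 s.
At the end, for the whole second after the job is handed in: Both knuckles are fully home on their pins (within 3 mm of the seated height of 112.5 mm, door upright within 2.6 degrees) and the door is shut (within 2 degrees of the stand's front, its middle within 13 mm of the front's middle), at rest and let go (all of step 1 and angle between the y axis of door_mid and the y axis of stand, either way round below 0.035 rad and y of door_mid in the frame of stand between -0.013 and 0.013 m and linear speed of door below 0.01 m/s); the robot touches nothing.
It fails at once if the door and the stand (hinge pins, catch and frame included) press on each other with over 60 N: rammed, forced or dropped (contact force between door and stand above 60 N).
It fails at once if the door is tipped by more than 25 degrees from upright (angle between door_mid's own z axis and vertical above 0.436 rad).
It fails at once if a can or the tape roll is shifted by more than 20 mm (distance of any of tuna_can_mid, fruit_can_mid, tape_mid from where it was at the start of the episode above 0.02 m).
It also fails if it takes over 72 s, if anything falls off the work surface, if the arm or the gripper's body presses on something with over 40 N, if the wrist force passes 120 N, or if a joint passes its speed limit or range.

## Working session

There is one attempt and no reset: what is moved stays moved. The work goes in short steps, Python scripts to look and compute and a tool call to move; the robot and the scene stay as the last step left them, time stands still between calls to the robot, and variables do not carry over. Pictures are saved under pics/ and viewed, at most 10 in all, crops included, and the job is handed in when it is done.

Besides the shell and the picture viewer there is one more tool, called after ">>>" as name(argument=value, ...), one argument or row to a line, values as JSON. jog_arm: Moves the arm, as the interface text tells. Its arguments: {"type":"object","properties":{"translation":{"type":"array"},"twist":{"type":"array"},"hand":{"type":"array"},"grip_force":{"type":"number"}},"required":["translation","twist","hand"]}

```bash
mkdir -p pics; ls; python3 - <<'E'
from bench import manip
import cv2, numpy as np
print(manip.sense())
for n in("side","top"):
    s=manip.snapshot(n); np.savez(f'{n}0.npz',**s)
    cv2.imwrite(f'pics/{n}0.png',s['frame'][:,:,::-1]); print(n,s['fx'],s['cx'],s['cy'],np.round(s['T'],3).tolist())
E
```

```text
pics
{'time_s': 0.0, 'joints': array([ 1.12829369e+00,  9.18485614e-02,  1.23184582e+00, -1.73887265e-05,
        1.81980614e+00, -5.66960311e-02]), 'qd': array([ 0.00099264, -0.00200318, -0.00065527, -0.00022595,  0.00070157,
        0.00016965]), 'effort': array([-1.75175413e-03, -4.46465206e+01, -4.06442571e+01,  6.95815310e-02,
        2.95214960e-02, -1.46920875e-04]), 'tcp_pos': array([0.22568427, 0.5556754 , 0.24653563]), 'tool_rot': array([-3.13968689e+00, -9.12773488e-05,  2.75578169e+00]), 'force': array([0.48817672, 0.55425484, 0.67000724]), 'ft_torque': array([ 0.03747526, -0.04074589,  0.01451753]), 'gripper_force': 0.0, 'width': 0.08802804373340065}
side 542.8639570514817 321.0510605395751 239.4449413318902 [[0.814, -0.341, 0.47, -0.025], [-0.581, -0.471, 0.664, -0.89], [-0.005, -0.813, -0.582, 0.716], [0.0, 0.0, 0.0, 1.0]]
top 487.40943321369895 320.62697308070415 239.1387492271031 [[-0.001, -0.979, 0.206, 0.248], [-1.0, 0.001, 0.002, -0.15], [-0.002, -0.206, -0.979, 1.299], [0.0, 0.0, 0.0, 1.0]]
```

View pics/side0.png

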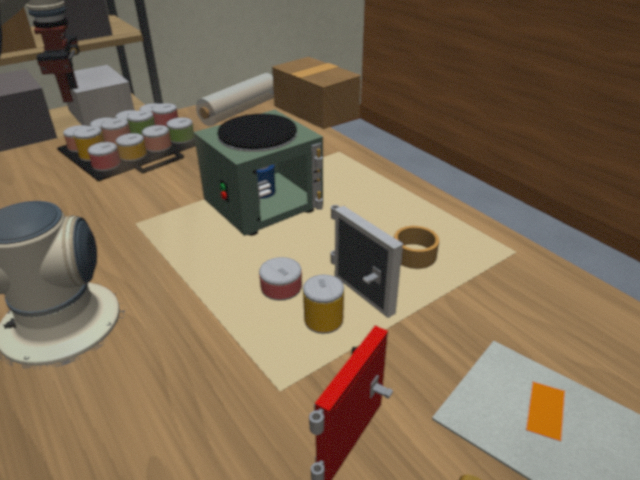

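View pics/top0.png

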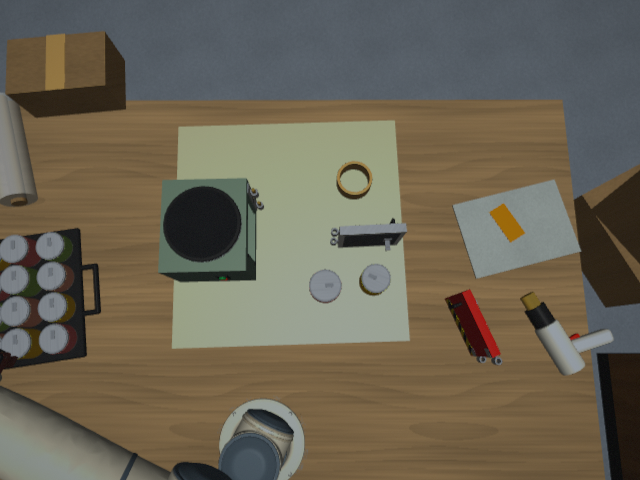

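The side view shows the grey stand at (258,175) with its hinge at (318,175), the bare door at (365,260) with its spear facing us, and the cans at (281,278) and (323,303). The tape is at (415,245). 

In the top view the door's top edge runs (340,236)–(405,233), with knuckles at (335,236), and the hinge pins are near (257,198).

Candidates for the door:
- Grey panel at top (372,235) / side (365,260), with hazard band and dark inside.
- Red panel at top (473,325) / side (350,400), which is the look-alike.

I choose the grey one and will check it in a close crop.

```bash
python3 - <<'E'
import cv2, numpy as np
a=np.load('top0.npz')['frame'][:,:,::-1]; b=np.load('side0.npz')['frame'][:,:,::-1]
c1=cv2.resize(a[165:285,235:415],None,fx=4.4,fy=4.4,interpolation=cv2.INTER_CUBIC)[:300*2]
c2=cv2.resize(b[130:330,290:450],None,fx=3,fy=3,interpolation=cv2.INTER_CUBIC)
print(c1.shape)
cv2.imwrite('pics/c1.png',c1);cv2.imwrite('pics/c2.png',c2)
E
```

```text
(528, 792, 3)
```

View pics/c1.png

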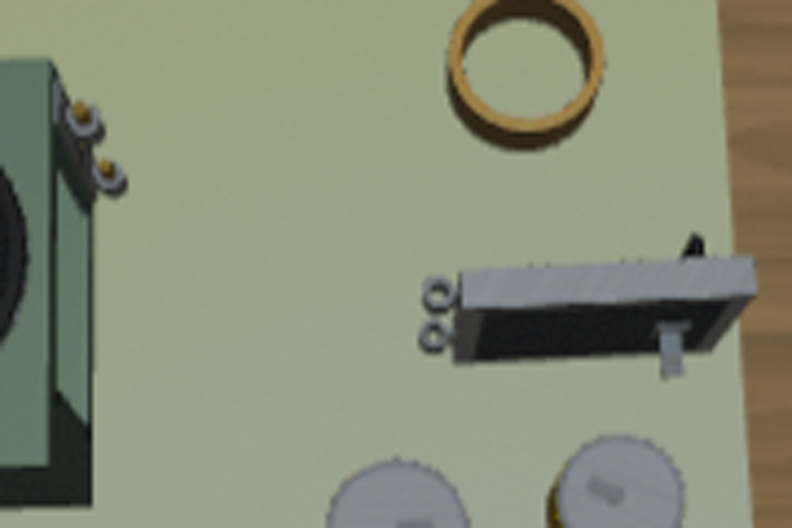

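View pics/c2.png

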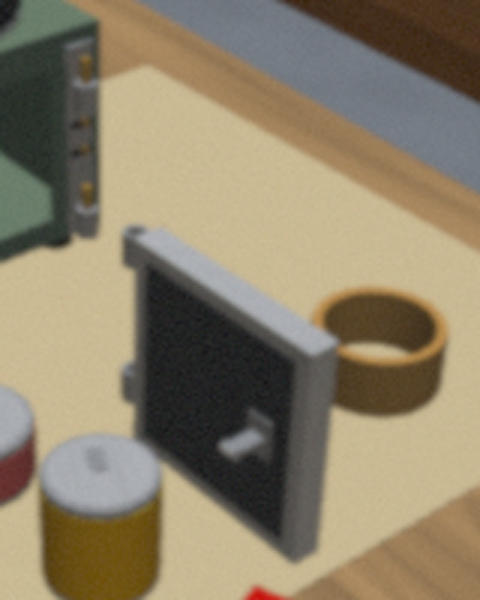

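The top crop shows brass pins at (83,108) and (108,170) with grey barrels. The door's knuckle rings are at (438,293) and (434,336), its top face runs (462,288)–(755,277), and the handle is on the far side with the spear towards the robot. The side crop confirms the grey door is the right one, already about 90° open in yaw, with brass pins at (86,67) and (86,193).

```bash
cat > h.py <<'E'
import numpy as np, cv2
def ray(s,px):
    px=np.atleast_2d(px).astype(float); T=s['T']
    d=np.c_[(px[:,0]-s['cx'])/s['fx'],(px[:,1]-s['cy'])/s['fy'],np.ones(len(px))]@T[:3,:3].T
    return T[:3,3],d
def onz(s,px,z):
    o,d=ray(s,px); return o+d*((z-o[2])/d[:,2])[:,None]
def cloud(s):
    z=s['z_map']; v,u=np.mgrid[:480,:640]
    o,d=ray(s,np.c_[u.ravel(),v.ravel()]); p=o+d*z.reshape(-1,1); p[z.ravel()==0]=np.nan
    return p.reshape(480,640,3)
def cross(s1,p1,s2,p2):
    o1,d1=ray(s1,p1);o2,d2=ray(s2,p2);d1=d1[0];d2=d2[0]
    t=np.linalg.lstsq(np.c_[d1,-d2],o2-o1,rcond=None)[0]
    a=o1+t[0]*d1;b=o2+t[1]*d2; return (a+b)/2,np.linalg.norm(a-b)
def brass(s,box):
    x0,y0,x1,y1=box; f=s['frame'][y0:y1,x0:x1]; h=cv2.cvtColor(f,cv2.COLOR_RGB2HSV)
    m=cv2.inRange(h,(10,110,50),(30,255,255))
    n,l,st,c=cv2.connectedComponentsWithStats(m)
    return [(st[i,4],c[i]+[x0,y0]) for i in range(1,n) if st[i,4]>=3]
E
python3 - <<'E'
from h import *
np.set_printoptions(precision=4,suppress=True)
t=dict(np.load('top0.npz'));s=dict(np.load('side0.npz'))
for n,S,box in(('top',t,(240,180,275,215)),('side',s,(305,135,335,215))):
    for a,c in brass(S,box): print(n,a,c)
for n,S in(('top',t),('side',s)):
    P=cloud(S)
    # door top, stand top
    for nm,zr,xr,yr in(('door',(.158,.172),None,(-.4,-.1)),('standtop',(.190,.200),None,(-.1,.3)),('disc',(.206,.216),None,(-.1,.3))):
        m=(P[...,2]>zr[0])&(P[...,2]<zr[1])&(P[...,1]>yr[0])&(P[...,1]<yr[1])&(P[...,0]>.2)&(P[...,0]<.7)
        m=m.astype(np.uint8); k,l,st,c=cv2.connectedComponentsWithStats(m)
        if k<2: print(n,nm,'none');continue
        i=1+np.argmax(st[1:,4]); q=P[l==i]
        r=cv2.minAreaRect((q[:,:2]*1000).astype(np.float32))
        print(n,nm,st[i,4],'mean',q.mean(0),'rect',np.round(r[0],1),np.round(r[1],1),round(r[2],2))
    # table height check
    print(n,'table z',np.nanmedian(P[330:340,200:300,2]) if n=='top' else np.nanmedian(P[300:360,150:220,2]))
E
```

```text
top 10 [253.  190.5]
top 8 [258.75  202.875]
side 132 [329.197  143.6515]
side 19 [318.1053 151.7895]
side 3 [325.3333 153.3333]
side 17 [319. 194.]
top door 637 mean [ 0.5106 -0.2704  0.1647] rect [ 511.  -264.6] [ 23.3 174.8] 2.62
top standtop 3280 mean [0.5077 0.1236 0.1956] rect [516.  127.9] [223.3 202.2] 1.21
top disc 4501 mean [0.514  0.1266 0.2105] rect [515.2 127.3] [177.5 177.4] 58.08
top table z 0.0012270196404260414
side door 846 mean [ 0.5104 -0.2788  0.1645] rect [ 511.7 -265. ] [ 25.9 182.4] 3.15
side standtop 1721 mean [0.4935 0.0871 0.195 ] rect [518.7 123.2] [225.7 206.9] 1.15
side disc 2108 mean [0.5134 0.1158 0.2099] rect [517.4 122.6] [179.7 177.8] 72.36
side table z 0.0003943273819830839
```

```bash
python3 - <<'E'
from h import *
np.set_printoptions(precision=4,suppress=True)
t=dict(np.load('top0.npz'));s=dict(np.load('side0.npz'))
for pt,ps,zz in(([253,190.5],[318.1,151.8],.167),([258.75,202.9],[319,194],.057)):
    print('tri',cross(t,pt,s,ps),'top@z',onz(t,pt,zz)[0],'side@z',onz(s,ps,.165 if zz>.1 else .055)[0])
P=cloud(t)
for nm,c in(('up pin',(253,191)),('low',(259,203))):
    q=P[c[1]-4:c[1]+6,c[0]-4:c[0]+6].reshape(-1,3); 
    for lo,hi in((.165,.185),(.148,.160),(.055,.075),(.038,.050)):
        w=q[(q[:,2]>lo)&(q[:,2]<hi)]
        if len(w): print(nm,lo,len(w),w.mean(0),w.min(0)[:2],w.max(0)[:2])
m=(abs(P[...,2]-.165)<.006)&(abs(P[...,0]-.51)<.05)&(P[...,1]<-.192)&(P[...,1]>-.4)
q=P[m]; r=cv2.minAreaRect((q[:,:2]*1000).astype(np.float32)); print('door panel',r, q[:,1].min(),q[:,1].max())
c=(q[:,1]>-.33)&(q[:,1]<-.2)
print('axis fit x=a+b*y',np.polyfit(q[c,1],q[c,0],1))
# knuckles, y > panel end
m=(abs(P[...,0]-.51)<.06)&(P[...,1]>-.21)&(P[...,1]<-.165)
for lo,hi in((.15,.166),(.042,.055)):
    k=P[m&(P[...,2]>lo)&(P[...,2]<hi)]; print('kn',lo,len(k),cv2.minEnclosingCircle((k[:,:2]*1000).astype(np.float32)) if len(k)>2 else '',k[:,1].min() if len(k) else '')
    print(np.round(k[np.argsort(k[:,1])][:, :]*1000)[:50].tolist())
# stand front edge fit on top
m=(abs(P[...,2]-.195)<.004)&(P[...,1]<.04)&(P[...,1]>-.02)&(P[...,0]>.4)&(P[...,0]<.65)
q=P[m]; import collections
xs=np.arange(.42,.61,.01); ys=[q[abs(q[:,0]-x)<.005][:,1].min() for x in xs]
print('front edge y=',np.polyfit(xs,ys,1),np.round(ys,4))
E
```

```text
tri (array([0.608 , 0.016 , 0.1674]), np.float64(0.002580629620148141)) top@z [0.6069 0.0166 0.167 ] side@z [0.6122 0.0198 0.165 ]
tri (array([0.609 , 0.0159, 0.0572]), np.float64(0.0032376182980417404)) top@z [0.6075 0.0166 0.057 ] side@z [0.6128 0.0186 0.055 ]
up pin 0.165 17 [0.6062 0.0184 0.1709] [0.6015 0.0132] [0.6109 0.0266]
up pin 0.148 38 [0.6042 0.0174 0.1548] [0.5978 0.0084] [0.6189 0.0284]
low 0.055 17 [0.6055 0.0188 0.0627] [0.5961 0.0125] [0.6123 0.0268]
low 0.038 28 [0.6043 0.0167 0.0451] [0.5967 0.0088] [0.6144 0.0278]
door panel ((511.4466857910156, -272.4195556640625), (23.130664825439453, 159.00631713867188), 2.6444718837738037) -0.3518774099033344 -0.19341001934013066
axis fit x=a+b*y [-0.0465  0.4982]
kn 0.15 101 ((507.2832946777344, -191.3647918701172), 19.95809555053711) -0.20836403032416909
[[497.0, -208.0, 152.0], [512.0, -208.0, 161.0], [516.0, -208.0, 164.0], [509.0, -208.0, 163.0], [500.0, -208.0, 161.0], [518.0, -208.0, 166.0], [514.0, -208.0, 165.0], [497.0, -208.0, 161.0], [504.0, -208.0, 163.0], [502.0, -208.0, 163.0], [506.0, -208.0, 165.0], [497.0, -
[... 1339 characters left out ...]
6.0], [514.0, -185.0, 50.0], [506.0, -185.0, 49.0], [503.0, -185.0, 49.0], [500.0, -185.0, 50.0], [512.0, -182.0, 46.0], [498.0, -182.0, 48.0], [501.0, -182.0, 49.0], [514.0, -180.0, 48.0], [498.0, -179.0, 50.0], [500.0, -179.0, 52.0], [512.0, -177.0, 44.0], [499.0, -177.0, 42.0], [501.0, -177.0, 46.0], [513.0, -177.0, 53.0], [515.0, -174.0, 45.0], [506.0, -174.0, 47.0], [511.0, -174.0, 49.0], [509.0, -174.0, 49.0], [503.0, -174.0, 49.0], [500.0, -174.0, 51.0], [504.0, -172.0, 46.0], [506.0, -172.0, 48.0], [508.0, -172.0, 50.0]]
front edge y= [0.0161 0.0194] [0.0255 0.0261 0.0262 0.0267 0.0269 0.0268 0.0273 0.0279 0.0279 0.0284
 0.0273 0.0277 0.0279 0.0281 0.0282 0.0283 0.0281 0.0291 0.029 ]
```

>>> jog_arm(
  translation=[
    [0,0,-0.02],
    [0,0,-0.02],
    [0,0,-0.02],
    [0,0,-0.02],
    [0,0,-0.02],
    [0,0,-0.02],
    [0,0,-0.02],
    [0,0,-0.02],
  ],
  twist=[
    [0,0,0.114],
    [0,0,0.114],
    [0,0,0.114],
    [0,0,0.114],
    [0,0,0.114],
    [0,0,0.114],
    [0,0,0.114],
    [0,0,0.114],
  ],
  hand=[1,1,1,1,1,1,1,1],
)

```text
time_s: 0.77
tcp_pos: [0.2257, 0.5558, 0.408]
tool_rot: [-3.141, 0.001, 1.838]
force: [1.1, -0.1, -0.4]
width: 0.0879
gripper_force: 0.0
```

>>> jog_arm(
  translation=[
    [0,0,0],
    [0,0,0],
    [-0.035,0.0103,0],
    [-0.035,0.0103,0],
    [-0.035,0.0103,0],
    [-0.035,0.0103,0],
    [-0.035,0.0103,0],
    [-0.035,0.0103,0],
  ],
  twist=[
    [0,0,0.114],
    [0,0,0.114],
    [0,0,0],
    [0,0,0],
    [0,0,0],
    [0,0,0],
    [0,0,0],
    [0,0,0],
  ],
  hand=[1,1,1,1,1,1,1,1],
)

```text
time_s: 1.43
tcp_pos: [0.2971, 0.3473, 0.4071]
tool_rot: [-3.141, 0.001, 1.616]
force: [0.4, 0.2, 0.5]
width: 0.0881
gripper_force: 0.0
```

>>> jog_arm(
  translation=[
    [-0.035,0.0103,0],
    [-0.035,0.0103,0],
    [-0.035,0.0103,0],
    [-0.035,0.0103,0],
    [-0.035,0.0103,0],
    [-0.035,0.0103,0],
    [-0.035,0.0103,0],
    [-0.035,0.0103,0],
  ],
  twist=[
    [0,0,0],
    [0,0,0],
    [0,0,0],
    [0,0,0],
    [0,0,0],
    [0,0,0],
    [0,0,0],
    [0,0,0],
  ],
  hand=[1,1,1,1,1,1,1,1],
)

```text
time_s: 2.1
tcp_pos: [0.3919, 0.0711, 0.4074]
tool_rot: [-3.142, -0.0, 1.616]
force: [1.8, 0.3, -0.3]
width: 0.0874
gripper_force: 0.0
```

>>> jog_arm(
  translation=[
    [-0.035,0.0103,0],
    [-0.035,0.0103,0],
    [-0.035,0.0103,0],
    [-0.035,0.0103,0],
    [-0.035,0.0103,0],
    [-0.035,0.0103,0],
    [-0.035,0.0103,0],
    [0,0,0],
  ],
  twist=[
    [0,0,0],
    [0,0,0],
    [0,0,0],
    [0,0,0],
    [0,0,0],
    [0,0,0],
    [0,0,0],
    [0,0,0],
  ],
  hand=[1,1,1,1,1,1,1,1],
)

```text
time_s: 2.77
tcp_pos: [0.476, -0.1737, 0.4042]
tool_rot: [-3.137, -0.001, 1.61]
force: [1.4, 0.4, 0.2]
width: 0.0876
gripper_force: 0.0
```

>>> jog_arm(
  translation=[
    [-0.0334,0.0103,0],
    [-0.0334,0.0103,0],
    [-0.0335,0.0102,0],
    [0,0,0.035],
    [0,0,0.035],
    [0,0,0.035],
    [0,0,0.035],
    [0,0,0.03],
  ],
  twist=[
    [0,0,0],
    [0,0,0],
    [0,0,0],
    [0,0,0],
    [0,0,0],
    [0,0,0],
    [0,0,0],
    [0,0,0],
  ],
  hand=[1,1,1,1,1,1,1,1],
)

```text
time_s: 3.43
tcp_pos: [0.5097, -0.2666, 0.2345]
tool_rot: [-3.14, -0.002, 1.616]
force: [0.7, -0.3, -0.5]
width: 0.0878
gripper_force: 0.0
```

>>> jog_arm(
  translation=[
    [0,0,0],
    [0,0,0],
  ],
  twist=[
    [0,0,0],
    [0,0,0],
  ],
  hand=[1,1],
)

```text
time_s: 3.6
tcp_pos: [0.5095, -0.2665, 0.236]
tool_rot: [-3.138, -0.003, 1.616]
force: [-0.3, -0.1, 0.5]
width: 0.0878
gripper_force: 0.0
```

```bash
python3 - <<'E'
from h import *
from bench import manip
np.set_printoptions(precision=4,suppress=True)
print(manip.sense()['tcp_pos'],manip.sense()['tool_rot'])
for n in('top','side'):
    s=manip.snapshot(n); cv2.imwrite(f'pics/{n}1.png',s['frame'][:,:,::-1])
t=dict(np.load('top0.npz'))
print('knuckle rings',onz(t,[235+438/4.4,165+293/4.4],.160),onz(t,[235+434/4.4,165+336/4.4],.05))
a,b=cv2.imread('pics/top1.png')[180:300,300:440],cv2.imread('pics/side1.png')[130:330,270:450]
cv2.imwrite('pics/c3.png',np.hstack([cv2.resize(a,(420,360)),cv2.resize(b,(324,360))]))
E
```

```text
[ 0.5095 -0.2665  0.236 ] [-3.1379 -0.0025  1.6162]
knuckle rings [[ 0.506  -0.1807  0.16  ]] [[ 0.5048 -0.1811  0.05  ]]
```

View pics/c3.png

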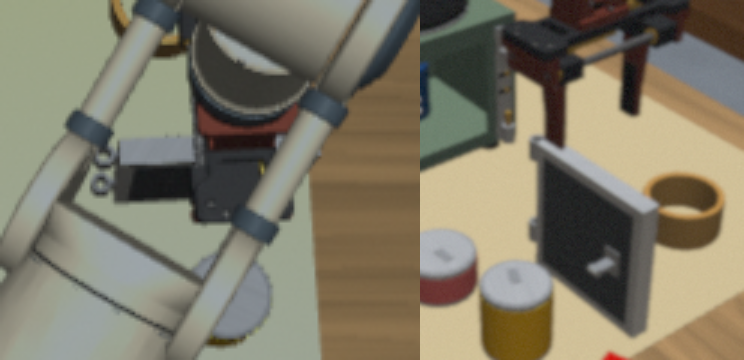

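The picture shows the open gripper straddling above the door's top edge: left half around (245,180), right half with the fingers still clear of the panel at (545,140). Next I correct and descend.

>>> jog_arm(
  translation=[
    [-0.006,0.0013,0.01],
    [0,0,0.016],
    [0,0,0.02],
    [0,0,0.02],
    [0,0,0.01],
    [0,0,0],
    [0,0,0],
    [0,0,0],
  ],
  twist=[
    [0,0,0],
    [0,0,0],
    [0,0,0],
    [0,0,0],
    [0,0,0],
    [0,0,0],
    [0,0,0],
    [0,0,0],
  ],
  hand=[1,1,1,1,1,1,1,1],
)

```text
time_s: 4.37
tcp_pos: [0.5125, -0.2739, 0.1637]
tool_rot: [3.139, 0.002, 1.616]
force: [-0.6, 1.3, 0.5]
width: 0.0876
gripper_force: 0.0
```

>>> jog_arm(
  translation=[
    [0,0,0],
    [0,0,0],
    [0,0,0],
    [0,0,0],
    [0,0,0],
    [0,0,0],
    [0,0,0],
    [0,0,0],
  ],
  twist=[
    [0,0,0],
    [0,0,0],
    [0,0,0],
    [0,0,0],
    [0,0,0],
    [0,0,0],
    [0,0,0],
    [0,0,0],
  ],
  hand=[0.8,0.7,0.6,0.5,0.4,0.35,0.32,0.3],
  grip_force=15,
)

```text
time_s: 5.03
tcp_pos: [0.5118, -0.2733, 0.1616]
tool_rot: [-3.142, -0.0, 1.616]
force: [0.6, -0.1, -1.0]
width: 0.0376
gripper_force: 0.0
```

>>> jog_arm(
  translation=[
    [0,0,0],
    [0,0,0],
    [0,0,0],
    [0,0,0],
    [0,0,0],
    [0,0,0],
    [0,0,0],
    [0,0,0],
  ],
  twist=[
    [0,0,0],
    [0,0,0],
    [0,0,0],
    [0,0,0],
    [0,0,0],
    [0,0,0],
    [0,0,0],
    [0,0,0],
  ],
  hand=[0.28,0.26,0.25,0.24,0.22,0.2,0,0],
  grip_force=15,
)

```text
time_s: 5.7
tcp_pos: [0.5116, -0.2734, 0.1616]
tool_rot: [-3.141, -0.0, 1.616]
force: [-1.8, 0.1, 1.2]
width: 0.022
gripper_force: 15.0
```

>>> jog_arm(
  translation=[
    [0,0,0],
    [0,0,0],
    [0,0,0],
    [0,0,0],
  ],
  twist=[
    [0,0,0],
    [0,0,0],
    [0,0,0],
    [0,0,0],
  ],
  hand=[0,0,0,0],
  grip_force=45,
)

```text
time_s: 6.03
tcp_pos: [0.5116, -0.2734, 0.1616]
tool_rot: [-3.141, -0.0, 1.616]
force: [-1.9, 0.4, 1.5]
width: 0.0218
gripper_force: 45.0
```

>>> jog_arm(
  translation=[
    [0,0,-0.005],
    [0,0,-0.01],
    [0,0,-0.01],
    [0,0,-0.01],
    [0,0,-0.01],
    [0,0,-0.01],
    [0,0,-0.005],
    [0,0,0],
  ],
  twist=[
    [0,0,0],
    [0,0,0],
    [0,0,0],
    [0,0,0],
    [0,0,0],
    [0,0,0],
    [0,0,0],
    [0,0,0],
  ],
  hand=[0,0,0,0,0,0,0,0],
)

```text
time_s: 6.7
tcp_pos: [0.5124, -0.2737, 0.224]
tool_rot: [3.139, 0.002, 1.616]
force: [0.4, -0.7, -6.9]
width: 0.0217
gripper_force: 45.0
```

>>> jog_arm(
  translation=[
    [0.006,0.0003,0],
    [0.012,0.0006,0],
    [0.015,0.0007,0],
    [0.015,0.0007,0],
    [0.015,0.0007,0],
    [0.012,0.0006,0],
    [0.005,0.0001,0],
    [0,0,0],
  ],
  twist=[
    [0,0,0],
    [0,0,0],
    [0,0,0],
    [0,0,0],
    [0,0,0],
    [0,0,0],
    [0,0,0],
    [0,0,0],
  ],
  hand=[0,0,0,0,0,0,0,0],
)

```text
time_s: 7.37
tcp_pos: [0.512, -0.1915, 0.2219]
tool_rot: [3.141, 0.0, 1.618]
force: [-0.0, -0.7, -7.3]
width: 0.0219
gripper_force: 45.0
```

>>> jog_arm(
  translation=[
    [0.005,0.006,0],
    [0.01,0.012,0],
    [0.015,0.017,0],
    [0.015,0.017,0],
    [0.015,0.017,0],
    [0.015,0.017,0],
    [0.01,0.012,0],
    [0.005,0.0068,0],
  ],
  twist=[
    [0,0,0],
    [0,0,0],
    [0,0,0],
    [0,0,0],
    [0,0,0],
    [0,0,0],
    [0,0,0],
    [0,0,0],
  ],
  hand=[0,0,0,0,0,0,0,0],
)

```text
time_s: 8.03
tcp_pos: [0.614, -0.0974, 0.2209]
tool_rot: [-3.141, -0.001, 1.617]
force: [-0.7, -0.3, -7.5]
width: 0.0219
gripper_force: 45.0
```

>>> jog_arm(
  translation=[
    [0,0,0],
    [0,0,0],
    [0,0,0],
    [0,0,0],
  ],
  twist=[
    [0,0,0],
    [0,0,0],
    [0,0,0],
    [0,0,0],
  ],
  hand=[0,0,0,0],
)

```text
time_s: 8.37
tcp_pos: [0.612, -0.0997, 0.2218]
tool_rot: [-3.142, 0.0, 1.614]
force: [0.0, -0.4, -7.7]
width: 0.0218
gripper_force: 45.0
```

```bash
python3 - <<'E'
from h import *
from bench import manip
np.set_printoptions(precision=4,suppress=True)
q=manip.sense();print(q['tcp_pos'],q['tool_rot'],q['force'],q['width'])
for n in('top','side'):
    s=manip.snapshot(n); np.savez(f'{n}2.npz',**s); cv2.imwrite(f'pics/{n}2.png',s['frame'][:,:,::-1])
a,b=cv2.imread('pics/top2.png')[170:240,230:330],cv2.imread('pics/side2.png')[100:240,270:400]
cv2.imwrite('pics/c4.png',np.vstack([cv2.resize(a,(400,280),interpolation=2),cv2.resize(b[:,:],(400,431))[:320]]))
cv2.imwrite('pics/c4.png',np.hstack([cv2.resize(a,(400,280),interpolation=2)]+[cv2.resize(b,(390,420),interpolation=2)[:280]]))
E
```

```text
[ 0.612  -0.0997  0.2218] [-3.1416  0.0004  1.6144] [ 0.002  -0.3915 -7.6631] 0.021801558429717722
```

View pics/c4.png

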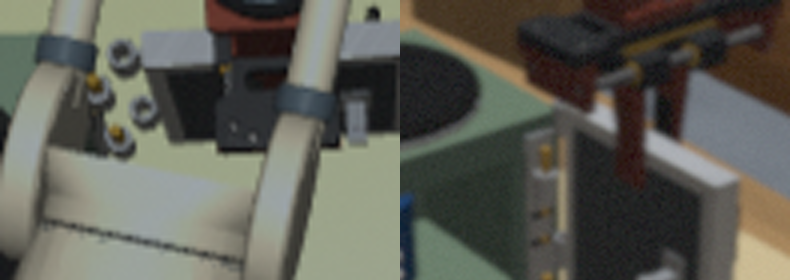

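The top crop shows the door's knuckle rings at (124,56) and (145,110), next to the pins at (93,82) and (117,132). The door hangs plumb in the grip. In the side crop the door edge is just right of the hinge strip at (545,155).

```bash
cat >> h.py <<'E'
def ringfit(P,c,r,zlo,zhi):
    q=P[c[1]-r:c[1]+r+1,c[0]-r:c[0]+r+1].reshape(-1,3); q=q[(q[:,2]>zlo)&(q[:,2]<zhi)]
    (x,y),rad=cv2.minEnclosingCircle((q[:,:2]*1000).astype(np.float32)); return len(q),x,y,rad,q.mean(0)
E
python3 - <<'E'
from h import *
np.set_printoptions(precision=4,suppress=True)
t=dict(np.load('top2.npz')); P=cloud(t)
print('ring eye',onz(t,[[261,184]],.220),onz(t,[[266.25,197.5]],.110))
print('pin eye',onz(t,[[253.25,190.5]],.167),onz(t,[[259.25,203]],.057))
for nm,c,r,lo,hi in(('kU',(261,184),5,.212,.226),('kL',(266,197),5,.102,.116)): print(nm,ringfit(P,c,r,lo,hi))
P0=cloud(dict(np.load('top0.npz')))
for nm,c,r,lo,hi in(('bU',(254,191),6,.150,.160),('bL',(260,204),6,.040,.050),('pU',(253,190),4,.168,.180),('pL',(259,202),4,.058,.070)): print(nm,ringfit(P0,c,r,lo,hi))
m=(P[...,0]>.58)&(P[...,0]<.64)&(P[...,1]<-.03)&(P[...,1]>-.2)&(abs(P[...,2]-.225)<.005)&((P[...,1]>-.065)|(P[...,1]<-.13))
q=P[m]; print('door top',len(q),np.polyfit(q[:,1],q[:,0],1),np.polyfit(q[:,1],q[:,2],1),q[:,1].min(),q[:,1].max(),q[:,0].min(),q[:,0].max())
g=cv2.cvtColor(t['frame'],cv2.COLOR_RGB2GRAY)
print(g[178:192,254:269]);print(g[191:205,260:273])
E
```

```text
ring eye [[ 0.6058 -0.0093  0.22  ]] [[ 0.6064 -0.0092  0.11  ]]
pin eye [[0.6069 0.016  0.167 ]] [[0.6073 0.0153 0.057 ]]
kU (60, 607.0499877929688, -11.26537799835205, 13.559597969055176, array([ 0.6073, -0.01  ,  0.2196]))
kL (37, 604.0706176757812, -9.729093551635742, 13.243688583374023, array([ 0.6062, -0.0071,  0.1097]))
bU (35, 602.2095947265625, 19.792367935180664, 13.412458419799805, array([0.6038, 0.0176, 0.1556]))
bL (27, 605.2205200195312, 19.83570098876953, 11.64797592163086, array([0.6044, 0.017 , 0.0453]))
pU (12, 605.9456787109375, 17.340312957763672, 4.740966796875, array([0.6061, 0.0166, 0.1729]))
pL (14, 607.759765625, 19.554954528808594, 8.30961799621582, array([0.6062, 0.0177, 0.064 ]))
door top 296 [-0.0516  0.6058] [0.0022 0.2256] -0.1762401397395389 -0.030477691230663795 0.5971879140452339 0.6260740958760734
[[150 156 156 156 156 156 155 156 156 156 157 148 141 139 139]
 [151 157 156 157 151 145 144 147 142 155 156 145 140 139 138]
 [152 156 156 149 133 109 101 113 114 146 157 145 139 139 137]
 [132 154 154 128 104  79  61  76 108 129 147 139 140 138 137]
 [ 8
[... 697 characters left out ...]
57 157 157 158 112  64  57  55  55  37]
 [156 156 157 154 150 145 147 124  69  56  56  57  48]
 [157 157 155 139 128 105 117 136  83  57  55  56  56]
 [157 157 142 114  93  66  83 104  94  61  55  55  55]
 [156 157 132 101  60  51  46  71 105  69  54  54  56]
 [157 157 135 105  63  73  88  91 108  72  55  54  55]
 [157 157 135 122  82 108 128 124  92  56  53  54  55]
 [156 157 139 106  94 113 116 102  58  51  63  57  55]
 [156 158 157  89  67  83  75  52  52  73  89  61  56]
 [135 149 157 131  82  53  48  51  62 122 128  71  55]
 [ 75 126 148 157 131  97  90 106 114 154 157  95  58]
 [ 57 106 128 154 158 143 141 155 157 157 157 114  66]
 [ 46  95 119 138 155 158 157 157 157 158 157 133  69]]
```

>>> jog_arm(
  translation=[
    [0.004,0.0002,0],
    [0.006,0.0003,0],
    [0.006,0.0003,0],
    [0.005,0.0002,0],
    [0.003,0.0001,0.004],
    [0,0,0.004],
    [0,0,0.004],
    [0,0,0.002],
  ],
  twist=[
    [0,0,0],
    [0,0,0],
    [0,0,0],
    [0,0,0],
    [0,0,0],
    [0,0,0],
    [0,0,0],
    [0,0,0],
  ],
  hand=[0,0,0,0,0,0,0,0],
)

```text
time_s: 9.13
tcp_pos: [0.6125, -0.0752, 0.2071]
tool_rot: [-3.141, 0.001, 1.615]
force: [0.6, -5.9, -5.0]
width: 0.0216
gripper_force: 45.0
```

>>> jog_arm(
  translation=[
    [0,0,0],
    [0,0,0],
    [0,0,0],
  ],
  twist=[
    [0,0,0],
    [0,0,0],
    [0,0,0],
  ],
  hand=[0,0,0],
)

```text
time_s: 9.38
tcp_pos: [0.6124, -0.0751, 0.2069]
tool_rot: [-3.141, 0.0, 1.615]
force: [0.8, -4.0, -8.7]
width: 0.0219
gripper_force: 45.0
```

```bash
python3 - <<'E'
from h import *
from bench import manip
np.set_printoptions(precision=4,suppress=True)
q=manip.sense();print(q['tcp_pos'],q['tool_rot'],q['force'],q['ft_torque'])
for n in('top','side'):
    s=manip.snapshot(n); np.savez(f'{n}3.npz',**s); cv2.imwrite(f'pics/{n}3.png',s['frame'][:,:,::-1])
a,b=cv2.imread('pics/top3.png')[170:220,240:290],cv2.imread('pics/side3.png')[110:230,290:370]
cv2.imwrite('pics/c5.png',np.hstack([cv2.resize(a,(400,400),interpolation=2)]+[cv2.resize(b,(400,600),interpolation=2)[:400]]))
E
```

```text
[ 0.6124 -0.0751  0.2069] [-3.1406  0.0003  1.6152] [ 0.7963 -3.9919 -8.6712] [-1.1382 -0.1375 -0.0195]
```

View pics/c5.png

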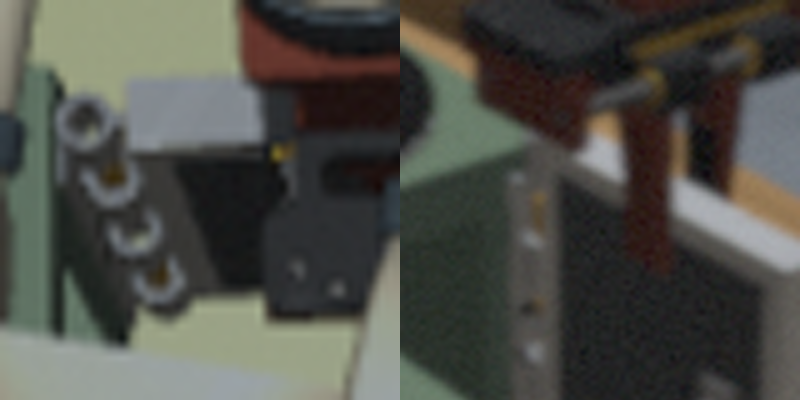

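The top crop shows the upper ring at (83,122) and lower ring at (134,232), about in line with the pins at (116,178) and (160,272). A sideways force of 4 N shows the door touching something in y, so I back off a little and watch the force.

>>> jog_arm(
  translation=[
    [-0.001,0,0],
    [0,0,0],
  ],
  twist=[
    [0,0,0],
    [0,0,0],
  ],
  hand=[0,0],
)

```text
time_s: 9.65
tcp_pos: [0.6124, -0.0753, 0.2074]
tool_rot: [-3.141, -0.001, 1.616]
force: [0.2, -2.1, -8.3]
width: 0.022
gripper_force: 45.0
```

>>> jog_arm(
  translation=[
    [-0.001,0,0],
    [0,0,0],
  ],
  twist=[
    [0,0,0],
    [0,0,0],
  ],
  hand=[0,0],
)

```text
time_s: 9.82
tcp_pos: [0.6126, -0.0759, 0.2078]
tool_rot: [-3.142, -0.001, 1.617]
force: [0.1, -0.6, -7.5]
width: 0.0216
gripper_force: 45.0
```

```bash
python3 - <<'E'
from h import *
from bench import manip
np.set_printoptions(precision=4,suppress=True)
q=manip.sense();print(q['tcp_pos'],q['tool_rot'],q['force'],q['ft_torque'])
t=dict(np.load('top3.npz')); Ti=np.linalg.inv(t['T'])
def pr(p):
    c=Ti[:3,:3]@np.array(p)+Ti[:3,3]; return c[0]/c[2]*t['fx']+t['cx'],c[1]/c[2]*t['fy']+t['cy']
for z in(.206,.175,.155,.096,.065,.045): print(z,np.round(pr((.607,.0164,z)),2))
print('rings',onz(t,[[250.4,185.25]],.206),onz(t,[[256.75,199]],.096))
g=cv2.cvtColor(t['frame'],cv2.COLOR_RGB2GRAY)
print(g[178:210,244:266])
P=cloud(t)
m=(P[...,0]>.59)&(P[...,0]<.64)&(abs(P[...,2]-.21)<.004)&(P[...,1]<0)&(P[...,1]>-.05)
q=P[m];print('panel top y max',q[:,1].max(),np.polyfit(q[:,1],q[:,0],1),np.median(q[:,2]))
E
```

```text
[ 0.6126 -0.0759  0.2078] [-3.1416 -0.0015  1.6167] [ 0.1443 -0.5834 -7.5276] [-0.0828  0.091   0.0114]
0.206 [250.81 185.42]
0.175 [252.64 189.46]
0.155 [253.77 191.96]
0.096 [256.91 198.87]
0.065 [258.44 202.25]
0.045 [259.4  204.35]
rings [[0.6074 0.0174 0.206 ]] [[0.6066 0.0168 0.096 ]]
[[120 122 122 152 155 155 155 156 155 156 155 155 155 155 155 155 156 153
  154 153 154 154]
 [105 103  76 132 154 155 155 155 155 155 155 154 151 150 149 150 149 146
  146 147 147 147]
 [105 105  75  79 148 155 153 154 156 156 155 149 141 139 139 137 138 136
  138 139 140 138]
 [104 104  76  39 133 143 135 142 146 154 156 146 138 138 138 138 137 136
  139 139 140 139]
 [104 105  72  56 103 106  98 101 120 144 154 146 139 138 137 137 137 138
  140 139 138 138]
 [105 105  63  94 106  80  49  58 100 122 143 139 137 136 137 136 138 139
  139 139 138 137]
 [105 105  69 117  88  56  50  48  73 112 121 122 135 137 136 136 139 140
  139 137 137 135]
 [105 105  72 110  78  54  50  70  72 113 100 110 134 137 136 138 140 138
  138 138 136 136]
 [103 105  62 104  99  78  78 112  98 104  57  85 133 137 138 14
[... 1543 characters left out ...]
 35  35  40  42  48  50  54  56  51  50  50 106
   76  57  55  55]
 [107 107  62  39  82  44  35  35  37  43  49  51  70  85  54  47  48  93
  103  64  55  57]
 [106 107  63  37 102  63  36  35  35  41  47  49  74 111  76  61  61 101
  111  67  56  56]
 [107 107  64  38 102  90  43  32  34  38  43  50  62  96 107  96  94 105
   75  56  55  55]
 [106 107  64  37 101 107  63  36  35  35  38  50  50  63 102  98  96  76
   54  62 103 108]
 [107 107  63  37 102 108  90  45  35  34  38  44  53  96  77  47  46  49
   51  96 150 156]
 [107 107  64  38 102 108 108  61  37  35  34  40  49 124 125  94  77  74
  104 136 155 156]]
panel top y max -0.0007286305891546219 [0.0119 0.6092] 0.21018005577493826
```

>>> jog_arm(
  translation=[
    [0,0,0],
    [0,0,0],
    [0,0,0],
  ],
  twist=[
    [0,0,0],
    [0,0,0],
    [0,0,0],
  ],
  hand=[0,0,0],
)

```text
time_s: 10.07
tcp_pos: [0.6127, -0.0763, 0.2078]
tool_rot: [3.141, -0.0, 1.616]
force: [0.2, 0.3, -7.0]
width: 0.0218
gripper_force: 45.0
```

>>> jog_arm(
  translation=[
    [0,0,0.002],
    [0,0,0.002],
    [0,0,0],
    [0,0,0],
  ],
  twist=[
    [0,0,0],
    [0,0,0],
    [0,0,0],
    [0,0,0],
  ],
  hand=[0,0,0,0],
)

```text
time_s: 10.4
tcp_pos: [0.6125, -0.0766, 0.2032]
tool_rot: [-3.141, -0.0, 1.616]
force: [0.4, -0.4, -7.1]
width: 0.0219
gripper_force: 45.0
```

>>> jog_arm(
  translation=[
    [0,0,0.001],
    [0,0,0.001],
    [0,0,0.001],
    [0,0,0],
  ],
  twist=[
    [0,0,0],
    [0,0,0],
    [0,0,0],
    [0,0,0],
  ],
  hand=[0,0,0,0],
)

```text
time_s: 10.73
tcp_pos: [0.6127, -0.0767, 0.2012]
tool_rot: [3.141, 0.0, 1.616]
force: [-0.8, -0.5, -4.0]
width: 0.0218
gripper_force: 45.0
```

>>> jog_arm(
  translation=[
    [0,0,0.001],
    [0,0,0.001],
    [0,0,0],
  ],
  twist=[
    [0,0,0],
    [0,0,0],
    [0,0,0],
  ],
  hand=[0,0,0],
)

```text
time_s: 10.98
tcp_pos: [0.6128, -0.0769, 0.2002]
tool_rot: [3.14, 0.001, 1.616]
force: [-1.7, -3.7, 2.8]
width: 0.0218
gripper_force: 45.0
```

>>> jog_arm(
  translation=[
    [0,0,-0.002],
    [-0.0015,-0.0007,0],
    [0,0,0],
    [0,0,0],
  ],
  twist=[
    [0,0,0],
    [0,0,0],
    [0,0,0],
    [0,0,0],
  ],
  hand=[0,0,0,0],
)

```text
time_s: 11.32
tcp_pos: [0.6115, -0.078, 0.1992]
tool_rot: [-3.139, -0.001, 1.616]
force: [-0.1, -0.4, -6.3]
width: 0.0219
gripper_force: 45.0
```

>>> jog_arm(
  translation=[
    [0,0,0.001],
    [0,0,0.001],
    [0,0,0.001],
    [0,0,0],
  ],
  twist=[
    [0,0,0],
    [0,0,0],
    [0,0,0],
    [0,0,0],
  ],
  hand=[0,0,0,0],
)

```text
time_s: 11.65
tcp_pos: [0.6117, -0.0779, 0.1968]
tool_rot: [-3.14, -0.001, 1.616]
force: [-1.9, 1.5, -7.4]
width: 0.0218
gripper_force: 45.0
```

>>> jog_arm(
  translation=[
    [0,-0.0003,0.001],
    [0,0,0.001],
    [0,0,0.001],
    [0,0,0.001],
    [0,0,0],
  ],
  twist=[
    [0,0,0],
    [0,0,0],
    [0,0,0],
    [0,0,0],
    [0,0,0],
  ],
  hand=[0,0,0,0,0],
)

```text
time_s: 12.07
tcp_pos: [0.6116, -0.078, 0.1935]
tool_rot: [-3.141, -0.0, 1.616]
force: [-1.6, 2.3, -5.7]
width: 0.0216
gripper_force: 45.0
```

>>> jog_arm(
  translation=[
    [0,0,0.001],
    [0,0,0.001],
    [0,0,0.001],
    [0,0,0.001],
    [0,0,0],
  ],
  twist=[
    [0,0,0],
    [0,0,0],
    [0,0,0],
    [0,0,0],
    [0,0,0],
  ],
  hand=[0,0,0,0,0],
)

```text
time_s: 12.48
tcp_pos: [0.6116, -0.078, 0.1893]
tool_rot: [-3.141, -0.0, 1.616]
force: [-2.0, 3.1, -5.0]
width: 0.0218
gripper_force: 45.0
```

>>> jog_arm(
  translation=[
    [0.0005,-0.0004,0.001],
    [0,0,0.001],
    [0,0,0.001],
    [0,0,0.001],
    [0,0,0],
  ],
  twist=[
    [0,0,0],
    [0,0,0],
    [0,0,0],
    [0,0,0],
    [0,0,0],
  ],
  hand=[0,0,0,0,0],
)

```text
time_s: 12.9
tcp_pos: [0.6113, -0.0779, 0.1852]
tool_rot: [-3.141, 0.0, 1.615]
force: [-0.6, 1.6, -7.2]
width: 0.022
gripper_force: 45.0
```

>>> jog_arm(
  translation=[
    [0,0,0.001],
    [0,0,0.001],
    [0,0,0.0005],
    [0,0,0],
  ],
  twist=[
    [0,0,0],
    [0,0,0],
    [0,0,0],
    [0,0,0],
  ],
  hand=[0,0,0,0],
)

```text
time_s: 13.23
tcp_pos: [0.6113, -0.0779, 0.1828]
tool_rot: [-3.141, 0.0, 1.616]
force: [-1.0, 0.0, -7.2]
width: 0.0214
gripper_force: 45.0
```

>>> jog_arm(
  translation=[
    [0,0,0.0005],
    [0,0,0.0005],
    [0,0,0.0005],
    [0,0,0],
  ],
  twist=[
    [0,0,0],
    [0,0,0],
    [0,0,0],
    [0,0,0],
  ],
  hand=[0,0,0,0],
)

```text
time_s: 13.57
tcp_pos: [0.6113, -0.0778, 0.1815]
tool_rot: [3.142, 0.0, 1.616]
force: [-0.2, -0.6, -7.6]
width: 0.0218
gripper_force: 45.0
```

>>> jog_arm(
  translation=[
    [0,0,0.0005],
    [0,0,0],
    [0,0,0],
  ],
  twist=[
    [0,0,0],
    [0,0,0],
    [0,0,0],
  ],
  hand=[0,0,0],
)

```text
time_s: 13.82
tcp_pos: [0.6113, -0.0778, 0.1813]
tool_rot: [3.141, 0.0, 1.616]
force: [-0.3, 0.2, -6.2]
width: 0.0221
gripper_force: 45.0
```

>>> jog_arm(
  translation=[
    [0,0,0.0005],
    [0,0,0.0005],
    [0,0,0],
    [0,0,0],
  ],
  twist=[
    [0,0,0],
    [0,0,0],
    [0,0,0],
    [0,0,0],
  ],
  hand=[0,0,0,0],
)

```text
time_s: 14.15
tcp_pos: [0.6114, -0.0778, 0.1811]
tool_rot: [3.14, 0.0, 1.616]
force: [-2.3, -0.5, -0.4]
width: 0.022
gripper_force: 45.0
```

>>> jog_arm(
  translation=[
    [0,0,0.0005],
    [0,0,0],
    [0,0,0],
  ],
  twist=[
    [0,0,0],
    [0,0,0],
    [0,0,0],
  ],
  hand=[0,0,0],
)

```text
time_s: 14.4
tcp_pos: [0.6115, -0.0778, 0.1809]
tool_rot: [3.14, 0.0, 1.616]
force: [-2.5, -0.8, 4.0]
width: 0.0218
gripper_force: 45.0
```

>>> jog_arm(
  translation=[
    [0,0,-0.0005],
    [0,0,0],
    [0,0,0],
  ],
  twist=[
    [0,0,0],
    [0,0,0],
    [0,0,0],
  ],
  hand=[0,0,0],
  grip_force=8,
)

```text
time_s: 14.65
tcp_pos: [0.6114, -0.0779, 0.1801]
tool_rot: [3.141, 0.001, 1.616]
force: [-1.4, -1.4, 0.6]
width: 0.0222
gripper_force: 8.0
```

>>> jog_arm(
  translation=[
    [0,0,0],
    [0,0,0],
    [0,0,0],
    [0,0,0],
    [0,0,0],
    [0,0,0],
    [0,0,0],
    [0,0,0],
  ],
  twist=[
    [0,0,0],
    [0,0,0],
    [0,0,0],
    [0,0,0],
    [0,0,0],
    [0,0,0],
    [0,0,0],
    [0,0,0],
  ],
  hand=[0.28,0.3,0.35,0.4,0.45,0.5,0.55,0.6],
)

```text
time_s: 15.32
tcp_pos: [0.6113, -0.0777, 0.1801]
tool_rot: [3.142, 0.0, 1.616]
force: [-0.1, 0.0, -0.1]
width: 0.0514
gripper_force: 0.0
```

>>> jog_arm(
  translation=[
    [0,0,-0.005],
    [0,0,-0.01],
    [0,0,-0.012],
    [0,0,-0.012],
    [0,0,-0.012],
    [0,0,-0.009],
    [0,0,0],
    [0,0,0],
  ],
  twist=[
    [0,0,0],
    [0,0,0],
    [0,0,0],
    [0,0,0],
    [0,0,0],
    [0,0,0],
    [0,0,0],
    [0,0,0],
  ],
  hand=[0.6,0.6,0.6,0.6,0.6,0.6,0.3,0],
)

```text
time_s: 15.98
tcp_pos: [0.6116, -0.0778, 0.2413]
tool_rot: [3.14, 0.0, 1.616]
force: [0.1, 0.1, 0.2]
width: 0.0424
gripper_force: 0.0
```

```bash
python3 - <<'E'
from h import *
from bench import manip
np.set_printoptions(precision=4,suppress=True)
q=manip.sense();print(q['tcp_pos'],q['tool_rot'],q['force'],q['width'])
t=manip.snapshot('top');s=manip.snapshot('side')
for S in(t,s):
    P=cloud(S); m=(P[...,0]>.56)&(P[...,0]<.66)&(abs(P[...,2]-.184)<.004)&(P[...,1]<-.002)&(P[...,1]>-.2)
    w=P[m];f=np.polyfit(w[:,1],w[:,0],1);print(len(w),'x=a+by',f,'at y=-.1',np.polyval(f,-.1),'z',np.polyfit(w[:,1],w[:,2],1),w[:,1].min(),w[:,1].max())
a,b=t['frame'][150:250,220:340,::-1],s['frame'][110:310,270:410,::-1]
cv2.imwrite('pics/c6.png',np.hstack([cv2.resize(a,(456,380),interpolation=2),cv2.resize(b,(266,380),interpolation=2)]))
E
```

```text
[ 0.6116 -0.0778  0.2413] [3.1397 0.0004 1.6158] [0.1477 0.0578 0.1839] 0.04242791574264546
259 x=a+by [-0.0563  0.6065] at y=-.1 0.6121086499466725 z [0.0144 0.1849] -0.15556158320506994 -0.002356366713715863
443 x=a+by [-0.0573  0.6074] at y=-.1 0.6131119645791062 z [0.0143 0.1846] -0.16114746343772623 -0.002116377397905378
```

View pics/c6.png

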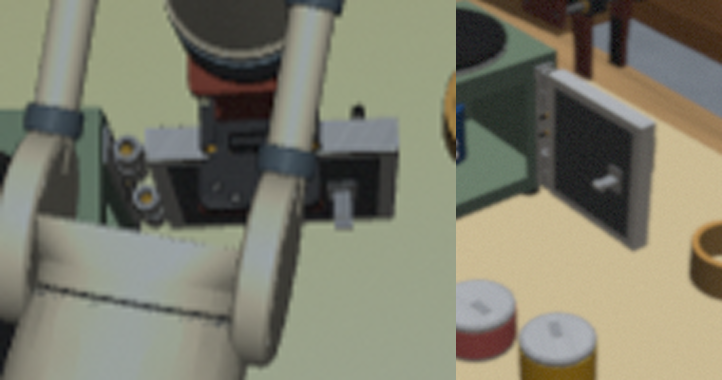

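The crop shows both brass pins filling the knuckle bores at (127,150) and (145,197), with the door hanging freely on its hinge at about 92° open. Next I move the closed fingers to its front.

>>> jog_arm(
  translation=[
    [-0.006,0.004,0],
    [-0.012,0.007,0],
    [-0.012,0.007,0],
    [-0.012,0.007,0],
    [-0.01,0.006,0],
    [0,0,0],
    [0,0,0],
    [0,0,0],
  ],
  twist=[
    [0,0,0],
    [0,0,0],
    [0,0,0],
    [0,0,0],
    [0,0,0],
    [0,0,0],
    [0,0,0],
    [0,0,0],
  ],
  hand=[0,0,0,0,0,0,0,0],
)

```text
time_s: 16.75
tcp_pos: [0.6444, -0.128, 0.2395]
tool_rot: [-3.141, -0.001, 1.616]
force: [-0.0, -0.2, 1.2]
width: 0.0008
gripper_force: 0.0
```

>>> jog_arm(
  translation=[
    [0,0,0.008],
    [0,0,0.012],
    [0,0,0.012],
    [0,0,0.012],
    [0,0,0.008],
    [0,0,0.004],
    [0,0,0],
    [0,0,0],
  ],
  twist=[
    [0,0,0],
    [0,0,0],
    [0,0,0],
    [0,0,0],
    [0,0,0],
    [0,0,0],
    [0,0,0],
    [0,0,0],
  ],
  hand=[0,0,0,0,0,0,0,0],
)

```text
time_s: 17.42
tcp_pos: [0.6445, -0.1282, 0.184]
tool_rot: [-3.141, -0.0, 1.616]
force: [-0.2, -0.5, -0.4]
width: 0.0003
gripper_force: 0.0
```

>>> jog_arm(
  translation=[
    [0,-0.002,0],
    [0,-0.002,0],
    [0,-0.002,0],
    [-0.0003,-0.0022,0],
    [-0.0005,-0.0036,0],
    [-0.0008,-0.005,0],
    [-0.0011,-0.0072,0],
    [-0.0011,-0.0072,0],
  ],
  twist=[
    [0,0,0],
    [0,0,0],
    [0,0,0],
    [0,0,0.015],
    [0,0,0.025],
    [0,0,0.035],
    [0,0,0.05],
    [0,0,0.05],
  ],
  hand=[0,0,0,0,0,0,0,0],
)

```text
time_s: 18.08
tcp_pos: [0.613, -0.1319, 0.1843]
tool_rot: [3.141, 0.0, 1.437]
force: [-0.0, 0.0, 1.0]
width: 0.0003
gripper_force: 0.1
```

>>> jog_arm(
  translation=[
    [-0.0011,-0.0072,0],
    [-0.0011,-0.0072,0],
    [-0.0011,-0.0072,0],
    [-0.0011,-0.0072,0],
    [-0.0011,-0.0072,0],
    [-0.0011,-0.0072,0],
    [-0.0011,-0.0072,0],
    [-0.0011,-0.0072,0],
  ],
  twist=[
    [0,0,0.05],
    [0,0,0.05],
    [0,0,0.05],
    [0,0,0.05],
    [0,0,0.05],
    [0,0,0.05],
    [0,0,0.05],
    [0,0,0.05],
  ],
  hand=[0,0,0,0,0,0,0,0],
)

```text
time_s: 18.75
tcp_pos: [0.5556, -0.123, 0.1843]
tool_rot: [3.141, 0.0, 1.037]
force: [0.1, -0.5, 0.2]
width: 0.0006
gripper_force: 0.2
```

```bash
cat > look.py <<'E'
from h import *
from bench import manip
np.set_printoptions(precision=4,suppress=True)
q=manip.sense();print(q['tcp_pos'],q['tool_rot'],q['force'],q['joints'])
p=np.array([.607,.0148]);yaw=q['tool_rot'][2];d=p-q['tcp_pos'][:2]
print('pin in tool x,y',d@[np.cos(yaw),np.sin(yaw)],d@[np.sin(yaw),-np.cos(yaw)])
for n in('top','side'):
    S=manip.snapshot(n);cv2.imwrite(f'pics/{n}L.png',S['frame'][:,:,::-1])
    P=cloud(S);f=S['frame'].astype(int); gray=abs(f[...,0]-f[...,2])<14
    m=(P[...,0]>.42)&(P[...,0]<.66)&(P[...,2]<.188)&(P[...,2]>.178)&(P[...,1]<.022)&(P[...,1]>-.2)&gray&(f.sum(2)>250)
    m=m.astype(np.uint8);k,l,st,c=cv2.connectedComponentsWithStats(m)
    for i in np.argsort(-st[1:,4])[:3]+1:
        w=P[l==i]
        if len(w)>30: r=cv2.minAreaRect((w[:,:2]*1000).astype(np.float32));print(n,len(w),np.round(r[0],1),np.round(r[1],1),round(r[2],2),w[:,2].mean())
E
python3 look.py
```

```text
[ 0.5556 -0.123   0.1843] [3.1411 0.0001 1.0366] [ 0.0533 -0.5211  0.1998] [-0.2776  0.0037  1.4326 -0.0002  1.7048  0.2566]
pin in tool x,y 0.14481325900218556 -0.025888226439080432
top 185 [571.5 -49.2] [54.5 22.1] 62.41 0.1837447187569322
top 39 [601.1  10.2] [24.9 21.9] 69.3 0.18295808080945272
side 341 [555.7 -76.9] [140.8  21.6] 61.41 0.18328362335249967
```

>>> jog_arm(
  translation=[
    [-0.0011,-0.0072,0],
    [-0.0011,-0.0072,0],
    [-0.0011,-0.0072,0],
    [-0.0011,-0.0072,0],
    [-0.0011,-0.0072,0],
    [-0.0011,-0.0072,0],
    [-0.0011,-0.0072,0],
    [-0.0011,-0.0072,0],
  ],
  twist=[
    [0,0,0.05],
    [0,0,0.05],
    [0,0,0.05],
    [0,0,0.05],
    [0,0,0.05],
    [0,0,0.05],
    [0,0,0.05],
    [0,0,0.05],
  ],
  hand=[0,0,0,0,0,0,0,0],
)

```text
time_s: 19.52
tcp_pos: [0.5068, -0.0926, 0.1843]
tool_rot: [3.141, -0.0, 0.639]
force: [-0.1, -0.9, -0.2]
width: 0.0006
gripper_force: 0.2
```

>>> jog_arm(
  translation=[
    [-0.0011,-0.0072,0],
    [-0.0011,-0.0072,0],
    [-0.0008,-0.0058,0],
    [-0.0008,-0.0058,0],
    [-0.0006,-0.0043,0],
    [-0.0004,-0.0029,0],
    [-0.0004,-0.0029,0],
    [-0.0004,-0.0029,0],
  ],
  twist=[
    [0,0,0.05],
    [0,0,0.05],
    [0,0,0.04],
    [0,0,0.04],
    [0,0,0.03],
    [0,0,0.02],
    [0,0,0.02],
    [0,0,0.02],
  ],
  hand=[0,0,0,0,0,0,0,0],
)

```text
time_s: 20.18
tcp_pos: [0.4826, -0.0616, 0.1842]
tool_rot: [3.141, -0.0, 0.37]
force: [0.6, -0.1, 0.2]
width: 0.0004
gripper_force: 0.2
```

```bash
python3 look.py
```

```text
[ 0.4826 -0.0616  0.1842] [ 3.1413 -0.0001  0.3697] [ 0.5692 -0.0733  0.2136] [-0.1969 -0.2203  1.6409 -0.0001  1.7208  1.0042]
pin in tool x,y 0.1435924644638236 -0.026325041442225784
top 37 [452.4 -49.7] [11.8 21.3] 6.78 0.18177764959473994
side 112 [469.  -47.2] [47.2 23.9] 26.18 0.18197691906502764
side 65 [541.3 -23.8] [41.6 17.4] 52.09 0.18309688803024052
```

>>> jog_arm(
  translation=[
    [-0.0004,-0.0029,0],
    [-0.0004,-0.0029,0],
    [-0.0004,-0.0029,0],
    [-0.0004,-0.0029,0],
    [-0.0004,-0.0029,0],
    [-0.0004,-0.0029,0],
    [-0.0004,-0.0029,0],
    [-0.0004,-0.0029,0],
  ],
  twist=[
    [0,0,0.02],
    [0,0,0.02],
    [0,0,0.02],
    [0,0,0.02],
    [0,0,0.02],
    [0,0,0.02],
    [0,0,0.02],
    [0,0,0.02],
  ],
  hand=[0,0,0,0,0,0,0,0],
)

```text
time_s: 20.95
tcp_pos: [0.4725, -0.0402, 0.1841]
tool_rot: [-3.142, 0.0, 0.209]
force: [0.4, -0.6, -0.5]
width: 0.0007
gripper_force: 0.2
```

>>> jog_arm(
  translation=[
    [-0.0004,-0.0029,0],
    [-0.0004,-0.0029,0],
    [-0.0004,-0.0029,0],
    [-0.0004,-0.0029,0],
  ],
  twist=[
    [0,0,0.02],
    [0,0,0.02],
    [0,0,0.02],
    [0,0,0.02],
  ],
  hand=[0,0,0,0],
)

```text
time_s: 21.28
tcp_pos: [0.4688, -0.0291, 0.1841]
tool_rot: [3.142, 0.0, 0.129]
force: [-0.9, -0.9, 0.0]
width: 0.0005
gripper_force: 0.2
```

```bash
python3 look.py
```

```text
[ 0.4688 -0.0291  0.1841] [3.1416 0.0001 0.1289] [-0.9453 -0.8958  0.0036] [-0.1343 -0.2668  1.6803 -0.      1.7283  1.3076]
pin in tool x,y 0.14267121784957 -0.02573321546578634
top 38 [440.7 -11.8] [ 9.9 21.8] 11.89 0.18242515976907614
side 94 [452.6 -12.1] [34.1 25.2] 8.6 0.18169741506208542
side 34 [600.9   6.6] [35.4 14.8] 44.58 0.18125038608420982
```

>>> jog_arm(
  translation=[
    [-0.0003,-0.002,0],
    [-0.0003,-0.002,0],
    [-0.0003,-0.002,0],
    [-0.0003,-0.002,0],
  ],
  twist=[
    [0,0,0.014],
    [0,0,0.014],
    [0,0,0.014],
    [0,0,0.014],
  ],
  hand=[0,0,0,0],
)

```text
time_s: 21.72
tcp_pos: [0.4669, -0.0214, 0.1841]
tool_rot: [3.142, 0.0, 0.073]
force: [-0.3, -0.9, -0.3]
width: 0.0002
gripper_force: 0.2
```

>>> jog_arm(
  translation=[
    [-0.0002,-0.0015,0],
    [-0.0002,-0.0015,0],
    [-0.0002,-0.0015,0],
  ],
  twist=[
    [0,0,0.01],
    [0,0,0.01],
    [0,0,0.01],
  ],
  hand=[0,0,0],
)

```text
time_s: 21.97
tcp_pos: [0.466, -0.0176, 0.1844]
tool_rot: [3.14, -0.0, 0.043]
force: [-0.8, -4.7, 2.3]
width: 0.0007
gripper_force: 1.9
```

Catch contact begins (4.7 N). I continue gently.

>>> jog_arm(
  translation=[
    [0,-0.001,0],
    [0,-0.001,0],
    [0,0,0],
  ],
  twist=[
    [0,0,0.005],
    [0,0,0.005],
    [0,0,0],
  ],
  hand=[0,0,0],
)

```text
time_s: 22.22
tcp_pos: [0.4658, -0.0151, 0.1843]
tool_rot: [3.141, 0.0, 0.034]
force: [-1.6, -3.7, 2.3]
width: 0.0005
gripper_force: 1.7
```

>>> jog_arm(
  translation=[
    [0,-0.001,0],
    [0,-0.001,0],
    [0,0,0],
  ],
  twist=[
    [0,0,0.005],
    [0,0,0.005],
    [0,0,0],
  ],
  hand=[0,0,0],
)

```text
time_s: 22.47
tcp_pos: [0.466, -0.0126, 0.184]
tool_rot: [-3.141, -0.0, 0.025]
force: [-0.7, -2.6, 1.7]
width: 0.0003
gripper_force: 0.9
```

>>> jog_arm(
  translation=[
    [0,-0.001,0],
    [0,0,0],
  ],
  twist=[
    [0,0,0],
    [0,0,0],
  ],
  hand=[0,0],
)

```text
time_s: 22.63
tcp_pos: [0.466, -0.0114, 0.1839]
tool_rot: [-3.14, -0.0, 0.025]
force: [-0.3, -0.6, 1.0]
width: 0.0004
gripper_force: 0.2
```

>>> jog_arm(
  translation=[
    [0,-0.001,0],
    [0,0,0],
  ],
  twist=[
    [0,0,0],
    [0,0,0],
  ],
  hand=[0,0],
)

```text
time_s: 22.8
tcp_pos: [0.4659, -0.0105, 0.1839]
tool_rot: [-3.141, 0.0, 0.025]
force: [-0.2, 0.5, 0.1]
width: 0.0006
gripper_force: 0.0
```

```bash
python3 look.py
```

```text
[ 0.4659 -0.0105  0.1839] [-3.1407  0.0001  0.0254] [-0.1853  0.5016  0.0679] [-0.0962 -0.2773  1.6892  0.0009  1.7298  1.4494]
pin in tool x,y 0.1416970064193145 -0.021735432534405266
top 39 [438.3  12. ] [ 9.5 19.2] 1.51 0.18354183536238725
side 114 [576.4  10.3] [79.6 21. ] 6.88 0.18254249330107694
side 96 [450.9   7.8] [26.3 31.3] 85.7 0.18241408589361852
side 35 [514.  -1.] [41.4  6.6] 1.32 0.18076759982215806
```

>>> jog_arm(
  translation=[
    [0,-0.001,0],
    [0,-0.001,0],
    [0,0,0],
  ],
  twist=[
    [0,0,0],
    [0,0,0],
    [0,0,0],
  ],
  hand=[0,0,0],
)

```text
time_s: 23.15
tcp_pos: [0.4658, -0.0088, 0.1841]
tool_rot: [-3.141, 0.0, 0.025]
force: [0.2, 0.0, -0.2]
width: 0.0004
gripper_force: 0.0
```

>>> jog_arm(
  translation=[
    [0,0.005,0],
    [0,0.012,0],
    [0,0.015,0],
    [0,0.015,-0.01],
    [0,0.015,-0.02],
    [0,0.015,-0.02],
    [0,0.01,-0.02],
    [0,0,0],
  ],
  twist=[
    [0,0,0],
    [0,0,0],
    [0,0,0],
    [0,0,0],
    [0,0,0],
    [0,0,0],
    [0,0,0],
    [0,0,0],
  ],
  hand=[0,0,0,0,0,0,0,0],
)

```text
time_s: 23.82
tcp_pos: [0.4689, -0.0982, 0.2585]
tool_rot: [3.139, -0.006, 0.022]
force: [0.4, -0.0, 0.4]
width: 0.0003
gripper_force: 0.0
```

```bash
python3 look.py; python3 - <<'E'
import cv2,numpy as np
a=cv2.imread('pics/topL.png')[150:310,150:300];b=cv2.imread('pics/sideL.png')[90:250,180:350]
cv2.imwrite('pics/c7.png',np.hstack([cv2.resize(a,(375,400),interpolation=2),cv2.resize(b,(425,400),interpolation=2)]))
E
```

```text
[ 0.4689 -0.0982  0.2585] [ 3.1389 -0.0062  0.0225] [ 0.388  -0.0228  0.3734] [-0.277  -0.2373  1.5241 -0.0008  1.8481  1.2711]
pin in tool x,y 0.1406315073168987 -0.1098831871062376
top 128 [464.9  12.3] [61.6 19.3] 0.69 0.18330680457179893
side 272 [479.    8.6] [89.5 26.6] 0.08 0.18273261227306853
side 128 [585.  11.] [62.3 23. ] 4.44 0.18326175661754107
```

View pics/c7.png

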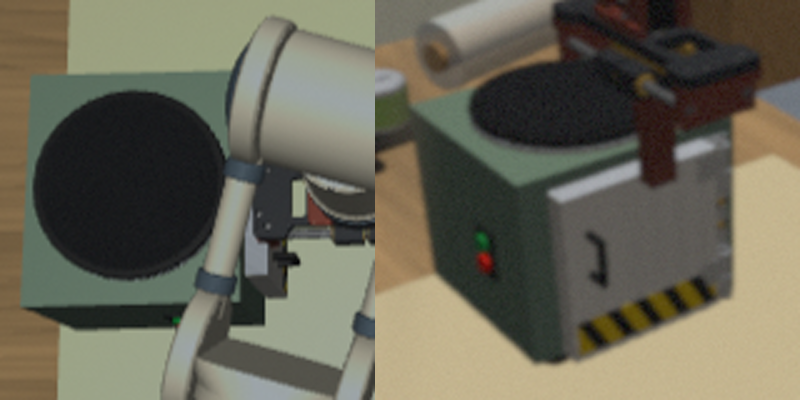

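The picture shows the door lying shut on the stand's front: hazard band at the bottom (650,310), handle at (597,260), and the gripper clear of it. I retreat for a clean numeric check.

>>> jog_arm(
  translation=[
    [0,0.01,-0.02],
    [0,0.02,-0.02],
    [0,0.025,-0.02],
    [0,0.025,-0.02],
    [0,0.025,-0.02],
    [0,0.02,-0.01],
    [0,0,0],
    [0,0,0],
  ],
  twist=[
    [0,0,0],
    [0,0,0],
    [0,0,0],
    [0,0,0],
    [0,0,0],
    [0,0,0],
    [0,0,0],
    [0,0,0],
  ],
  hand=[0,0,0,0,0,0,0,0],
)

```text
time_s: 24.58
tcp_pos: [0.4712, -0.2211, 0.3625]
tool_rot: [-3.14, 0.002, 0.024]
force: [0.0, -0.0, -0.8]
width: 0.0002
gripper_force: 0.0
```

```bash
python3 look.py; python3 - <<'E'
from h import *
from bench import manip
S=manip.snapshot('side');P=cloud(S);Z=P[...,2]
m=(P[...,0]>.44)&(P[...,0]<.575)&(Z>.15)&(Z<.175)&(P[...,1]<.03)&(P[...,1]>-.02)
w=P[m];f=np.polyfit(w[:,0],w[:,1],1);r=w[:,1]-np.polyval(f,w[:,0]);k=abs(r)<.004;f=np.polyfit(w[k,0],w[k,1],1)
print('door front slope deg',np.degrees(np.arctan(f[0])),'y at .515',np.polyval(f,.515),k.sum())
t=manip.snapshot('top');P=cloud(t)
m=(P[...,0]>.44)&(P[...,0]<.59)&(abs(P[...,2]-.1825)<.004)&(P[...,1]<.026)&(P[...,1]>-.02);w=P[m]
print('top view door top',len(w),np.degrees(np.arctan(np.polyfit(w[:,0],w[:,1],1)[0])),w.min(0),w.max(0),'z slope',np.polyfit(w[:,0],w[:,2],1))
s0=np.load('side0.npz');P0=cloud(dict(s0));m=(abs(P0[...,2]-.195)<.003)&(P0[...,0]>.42)&(P0[...,0]<.6)&(P0[...,1]<.08)&(P0[...,1]>-.02);q=P0[m]
xs=np.arange(.43,.59,.01);ys=[np.percentile(q[abs(q[:,0]-x)<.005][:,1],2) for x in xs];print('stand front edge deg (side)',np.degrees(np.arctan(np.polyfit(xs,ys,1)[0])))
E
```

```text
[ 0.4712 -0.2211  0.3625] [-3.1401  0.0018  0.0239] [ 0.0454 -0.0403 -0.8396] [-0.5043 -0.0653  1.1821  0.0004  2.027   1.0428]
pin in tool x,y 0.14139200605056343 -0.23254973196507986
top 501 [522.7  12.6] [178.2  19.5] 0.4 0.18398987572862371
side 520 [525.8   8.5] [182.6  26.9] 0.01 0.18289285287441936
door front slope deg 1.6706224578764055 y at .515 0.000921128577953156 542
top view door top 491 1.1919732072270264 [0.44013362 0.00122384 0.17857289] [0.58997855 0.0259123  0.18643678] z slope [0.00706468 0.17986609]
stand front edge deg (side) 0.8297089638232746
```

```bash
python3 -c "
from bench import manip
print(manip.close_job())"
```

```text
the job is handed in; nothing more can be done
None
```

I hung the door home on both pins, swung it shut into the catch (within about 1° of the stand's front by camera), let it go and handed the job in at about 25 s; no verdict came back, and I did not re-measure the cans and tape roll at the end.

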